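# Fetch a dropper bottle from a paddle-latched carousel cabinet

## Task

Lift the paddle on the cabinet's sloping lid to withdraw its hidden pawl and swing the lid all the way up, then turn the carousel inside until the dropper bottle stands at the front of the cabinet, straight behind the mark on its front wall. Take the bottle out from under the raised lid and set it down, without dropping it, standing upright inside the shallow steel tray, and let go. Leave the lid open, the two mushrooms in the carousel, and the hand-held meter, the timer and the lidded sample cup where they are.

Things in the scene. Friction and masses are not known exactly. Their poses are not given: they have to be found in the camera images.
- cabinet: White bench cabinet, 192 mm deep, 176 wide, 143 high at the back; fixed. Origin: on the worktop, on the carousel's vertical axis. Its -x axis points to its front, towards the robot. Front wall: outer face at x = -104 mm, top at z = 71 mm, a small dark mark in the middle. Side walls (inner faces at y = -84 and +84 mm) as high, up to x = 15 mm; behind that a closed rear half with a fixed roof.
- lid (a joint): Hinge of the grey sloping lid (140 mm from hinge to front edge, 176 wide, 7 thick), rad: 0 = shut, sloping 30 degrees; positive = front edge swung up and back; stop at 1.6; 'all the way up' is above 1.3. Stiff hinge: it stays where it is left; about 4 N at the paddle moves it. Locked while the paddle is down.
- lid_hinge (a point): Point on the lid's hinge axis (along the cabinet's y), middle of its width; 15 mm behind the carousel's axis, 140 mm above the worktop. The raised lid still leans about 30 degrees forward over the carousel: a gripper pointing straight down has no room under it, one tilted 30 degrees, its wrist leaning back to the robot, has.
- paddle (a joint): Hinge of the steel paddle on the lid, rad: 0 = lying along the lid; positive = its free front end lifted; stop at 0.7. A light spring brings it back (1 to 3 N at the grip). Above 0.4 the pawl is withdrawn and the lid free; pulling on then swings the lid. It may be let go once the lid is up.
- paddle_pivot (a point): Point on the paddle's hinge axis (along the cabinet's y), middle of its width. It rides on the lid, 95 mm from the lid hinge along the lid and 17 mm off its face.
- paddle_grip (a point): Middle of the paddle's thick front end: a steel bar 36 mm wide (along the cabinet's y), 12 thick, 40 long, that overhangs the lid's edge and the front wall. This point is 28 mm beyond the lid's edge, 73 mm from the pivot, 17 mm from the free end. Its two sides can be pinched from above, fingers straddling its width; it can swivel between the fingers.
- carousel (a joint): Turn of the carousel from its start (0), rad, positive = counter-clockwise from above. Turns both ways with little friction (under 1 N at a post), stays where left. White disc of 80 mm radius, top 14 mm above the worktop, with four round pockets 90 degrees apart, centres 47 mm from the axis (rim 49 mm inside diameter, 8 high), a post between each two.
- post0 (a point): One of the carousel's four alike upright steel posts, by which it can be turned: 12 mm diameter, 66 mm high, 64 mm from the axis, half-way (45 degrees) between two pockets. The point is on its centre line, 10 mm below its top.
- post1 (a point): Another such post, same point; numbered counter-clockwise from above.
- post2 (a point): Another such post, same point; numbered counter-clockwise from above.
- post3 (a point): Another such post, same point; numbered counter-clockwise from above.
- front_spot (a point): Where the bottle's centre is when its pocket is at the front: in the cabinet's middle plane, behind the mark, 47 mm in front of the carousel's axis, 53 mm above the worktop. The bottle counts as at the front within 18 mm of it, seen from above. Behind the top of the front wall a steel keeper plate, 44 mm wide, juts in to 84 mm from the axis: lift the bottle clear of both before moving it forward.
- dropper_bottle_center (a point): Centre (half-way up) of the wanted dropper bottle: the only one in the cabinet, slim and upright, 78 mm high; its round body is 33 mm in diameter up to 54 mm from its foot, above that a narrower ribbed dropper cap, 28 mm in diameter. About 25 g. At the start it is in the pocket on the cabinet's left or right, 90 degrees (give or take 12) from the front.
- dropper_bottle: The same bottle; origin at the centre of its underside, z axis up along it.
- tray: Shallow square tray of bare steel, 100 x 100 mm outside, rim 12 mm high and 3 mm thick, floor 3 mm above the worktop; fixed. Stands on the front strip of the worktop to the left or right of the cabinet. Origin: centre of its underside; x and y along its sides. The bottle must stand on its floor, centre within 32 mm of the tray's centre along x and y.
- mushroom_a_center (a point): Mushroom, about 37 mm across and 31 mm high, in the pocket opposite the bottle; its middle.
- mushroom_b_center (a point): Mushroom, about 36 mm across and 36 mm high, in the front pocket; its middle.
- meter_center (a point): Hand-held meter, a white rounded slab 58 x 92 x 23 mm lying flat on the other side from the tray; its middle. Bystander.
- meter: The meter; origin under its middle, z up.
- timer_center (a point): Square white timer 62 x 62 x 17 mm lying flat; its middle. Bystander.
- timer: The timer; origin under its middle, z up.
- sample_cup_center (a point): Lidded round sample cup, 56 mm diameter, 58 mm high, standing on the worktop; its middle. Bystander.
- sample_cup: The cup; origin under its middle, z up.

How it is judged (in metres and radians):
On the way, in this order (a step that is already met when the one before it is completed fails the run):
1. the paddle is lifted so that the pawl is withdrawn (value of joint paddle above 0.4 rad), for 0.05 s.
2. the lid is swung up all the way (joint above 1.3 of 1.6) (value of joint lid above 1.3 rad), for 0.2 s.
3. the carousel is turned so that the bottle, still standing in its pocket, is at the front within 18 mm (value of joint lid above 1.3 rad and horizontal distance between dropper_bottle_center and front_spot below 0.018 m and height (world z) of dropper_bottle_center below 0.062 m and angle between dropper_bottle's own z axis and vertical below 0.2 rad), for 0.2 s.
4. the bottle is lifted out of the cabinet (value of joint lid above 1.3 rad and height (world z) of dropper_bottle_center above 0.1 m), for 0.05 s.
At the end, for the whole second after the job is handed in: The bottle stands upright (within 9 degrees) and at rest on the floor of the tray, its centre within 32 mm of the tray's centre along both sides; the lid is still up (above 1.3 rad); both mushrooms are still in the carousel (x of dropper_bottle_center in the frame of tray between -0.032 and 0.032 m and y of dropper_bottle_center in the frame of tray between -0.032 and 0.032 m and z of dropper_bottle_center in the frame of tray between 0.034 and 0.05 m and angle between dropper_bottle's own z axis and vertical below 0.15 rad and linear speed of dropper_bottle below 0.02 m/s and value of joint lid above 1.3 rad and horizontal distance between each of mushroom_a_center, mushroom_b_center and cabinet below 0.09 m and height (world z) of each of mushroom_a_center, mushroom_b_center below 0.07 m); the robot touches nothing.
It fails at once if the meter is shoved aside or knocked over (distance of meter_center from where it was at the start of the episode above 0.03 m or angle between meter's own z axis and vertical above 0.5 rad).
It fails at once if the timer is shoved aside or knocked over (distance of timer_center from where it was at the start of the episode above 0.03 m or angle between timer's own z axis and vertical above 0.5 rad).
It fails at once if the sample cup is shoved aside or knocked over (distance of sample_cup_center from where it was at the start of the episode above 0.03 m or angle between sample_cup's own z axis and vertical above 0.5 rad).
It fails at once if the bottle is tipped over (angle between dropper_bottle's own z axis and vertical above 0.9 rad).
It fails at once if the bottle is dropped: out of the cabinet, more than 25 mm above the tray's floor and not held by the fingers (horizontal distance between dropper_bottle_center and cabinet above 0.13 m and height (world z) of dropper_bottle_center above 0.067 m and contact force between the fingers and dropper_bottle below 0.01 N).
It also fails if it takes over 64 s, if anything falls off the work surface, if the arm or the gripper's body presses on something with over 40 N, if the wrist force passes 120 N, or if a joint passes its speed limit or range.

## Robot

A 6-joint arm with a two-finger parallel gripper is mounted at the origin on a cart in front of the work surface, level with it; the furniture and walls round the work are solid. World frame = base frame: x ahead of the robot, y to its left, z up, the work surface at z = 0. Lengths are in m, angles in degrees, forces in N, time in s.
With the tool pointing down it reaches from about 0.325 to 0.85 m from the base axis. Payload 15.5 kg.
Tool frame: the origin (TCP) lies midway between the tips of the shut fingers; the grasp point (between the pads) lies 19 mm behind it; y points along the fingers, x is the direction in which the jaws open and shut, and the axes are right-handed (so a half turn about y gives the same grasp; the last joint's range is limited). The gripper opens to 91 mm and grips with 3 to 60 N. Pads are 32 mm wide; open, the fingers measure 118 mm over their backs; the gripper's body (76 mm by 178 mm) begins 60 mm behind the grasp point.
Start: joints at [58.012, 28.281, 77.091, -0, 74.628, -5.472], TCP at [0.279, 0.559, 0.214] pointing down, gripper open.
Joint ranges: [-166.48, 166.48], [-47.26, 123.95], [12.59, 153.08], [-70.14, 250.14], [6.76, 159.57], [-176.63, 176.63]. Speed limits (degrees/s): [108.29, 108.29, 147.25, 172.46, 172.46, 172.46].

## Interface

Orientations are given as a 3x3 rotation matrix whose columns are the frame's x, y, z axes.
In Python, from bench import ctrl gives the robot as it stands. The module is installed in compiled form; this text tells all that it offers. Calls block until the motion is done:
- ctrl.goto(position, orientation): joint-space move of the TCP to a pose.
- ctrl.move_l(position, vel=0.15, ori=None, contact_N=None): straight line of the TCP; ori=None keeps the orientation; vel is the mean speed in m/s. With contact_N (N) it stops when the force on the tool has changed by that much, and returns True; else False.
- ctrl.movej(angles): joint-space move.
- ctrl.command_gripper(opening): opening from 0.0 (shut) to 1.0 (fully open); the grip force is fixed at half the most; returns when the fingers have stopped.
- ctrl.sleep(seconds).
- ctrl.ik(position, orientation): joint angles nearest the present ones, or None.
- ctrl.read_camera(name): name is "side" or "top"; returns the picture (400x640x3 uint8, blue, green, red); there is no depth.
- ctrl.camera_params(name): a dict with "fx", "fy", "cx", "cy" (pixels), "D" ([k1, k2, p1, p2, k3] as OpenCV has them; the pictures are not rectified), "pose" (4x4, takes a point from camera to world coordinates). Camera axes: x right, y up, looking along -z (the intrinsics and any distortion apply to the point x, -y, -z); pixel columns grow to the right and rows downward; lengths in m; the calibration is good to about 2 mm. A picture is of the moment at which its call begins. camera_params takes no time and is no camera call.
A pose or a line that the arm cannot do raises ctrl.MotionError and nothing moves.
- ctrl.sign_off(): hands the job in, once; it reports no verdict.
Readings, each from a call of its own:
- ctrl.current_t(): time.
- ctrl.current_q(): joint angles.
- ctrl.current_dq(): joint speeds.
- ctrl.current_effort(): joint torques, N m.
- ctrl.current_tool_pos(): TCP position.
- ctrl.current_eef_rot(): TCP orientation.
- ctrl.current_contact_force(): force on the tool from outside, world axes, zero at the start.
- ctrl.current_wrist_torque(): the same for the moment, N m.
- ctrl.current_grip_width(): opening from 0.0 (shut) to 1.0 (fully open).
Only numpy, scipy, OpenCV 4.12 (cv2) and the standard library are available. Lean on these libraries where they do the work, as an engineer would, in place of code of your own. Each camera call takes 0.05 s, during which the arm holds its last target.

## Working session

There is one attempt and no reset: what is moved stays moved. The work goes in short steps, each a Python script; the robot and the scene stay as the last script left them, time stands still between calls to the robot, and variables do not carry over. Pictures are saved under pics/ and viewed, and the job is handed in when it is done.

```bash
mkdir -p pics
python3 - <<'E'
from bench import ctrl
import cv2, numpy as np
np.set_printoptions(precision=4,suppress=True)
for n in("side","top"):
    cv2.imwrite(f"pics/{n}0.png",ctrl.read_camera(n)); p=ctrl.camera_params(n); print(n,p)
print(ctrl.current_t(),ctrl.current_eef_rot())
E
```

```text
side {'fx': 504.15807842674974, 'fy': 504.15807842674974, 'cx': 324.48121690189026, 'cy': 202.29544410542888, 'D': array([0.0066, 0.    , 0.    , 0.    , 0.    ]), 'pose': array([[ 0.9931,  0.0365, -0.1117,  0.3746],
       [-0.1162,  0.4439, -0.8885, -1.3638],
       [ 0.0171,  0.8953,  0.4451,  0.8078],
       [ 0.    ,  0.    ,  0.    ,  1.    ]])}
top {'fx': 467.27609764624447, 'fy': 467.27609764624447, 'cx': 324.06051503900966, 'cy': 192.2320813162301, 'D': array([0.0457, 0.    , 0.    , 0.    , 0.    ]), 'pose': array([[ 0.1513,  0.9598, -0.2364,  0.1608],
       [-0.9885,  0.1489, -0.0281, -0.0479],
       [ 0.0082,  0.238 ,  0.9712,  1.6962],
       [ 0.    ,  0.    ,  0.    ,  1.    ]])}
0.1 [[ 0.4465 -0.0005 -0.8948]
 [ 0.8948 -0.0009  0.4465]
 [-0.0011 -1.      0.0001]]
```

View pics/side0.png

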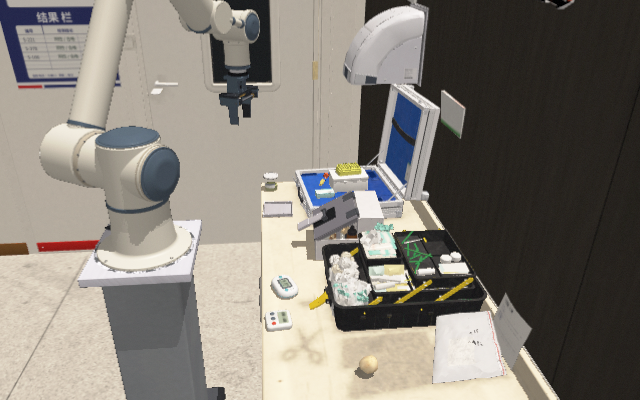

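View pics/top0.png

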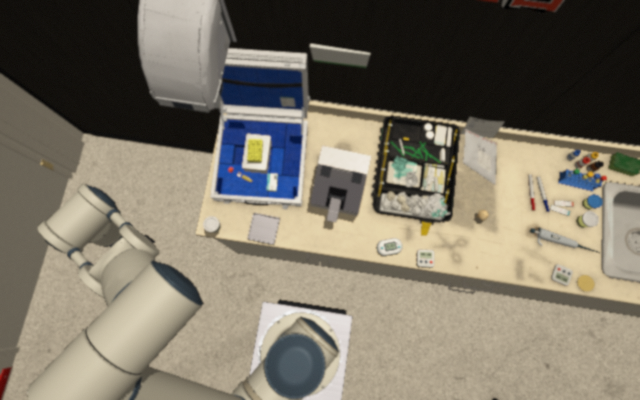

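The top view shows the cabinet near (340,185), the tray at (264,228), the cup at (211,226), the meter at (388,246) and the timer at (425,258). I'll zoom in on these.

```bash
cat > h.py <<'E'
import cv2, numpy as np
from bench import ctrl
np.set_printoptions(precision=4,suppress=True)
def ray(n,uv):
    p=ctrl.camera_params(n); K=np.array([[p['fx'],0,p['cx']],[0,p['fy'],p['cy']],[0,0,1]])
    x,y=cv2.undistortPoints(np.array([[uv]],float),K,np.array(p['D']))[0,0]
    P=np.array(p['pose']); return P[:3,3],P[:3,:3]@np.array([x,-y,-1.])
def onz(n,uv,z):
    o,d=ray(n,uv); return o+d*(z-o[2])/d[2]
def proj(n,X):
    p=ctrl.camera_params(n); K=np.array([[p['fx'],0,p['cx']],[0,p['fy'],p['cy']],[0,0,1]])
    P=np.array(p['pose']); c=(np.atleast_2d(X)-P[:3,3])@P[:3,:3]; c=c*[1,-1,-1]
    return cv2.projectPoints(c,np.zeros(3),np.zeros(3),K,np.array(p['D']))[0][:,0]
def crop(n,x0,y0,x1,y1,out,s=6,img=None):
    im=ctrl.read_camera(n) if img is None else img
    c=cv2.resize(im[y0:y1,x0:x1],None,fx=s,fy=s,interpolation=cv2.INTER_CUBIC)
    for x in range((x0+9)//10*10,x1,10):
        cv2.line(c,((x-x0)*s,0),((x-x0)*s,6),(0,0,255),1); cv2.putText(c,str(x),((x-x0)*s,16),0,.35,(0,0,255))
    for y in range((y0+9)//10*10,y1,10):
        cv2.line(c,(0,(y-y0)*s),(6,(y-y0)*s),(0,0,255),1); cv2.putText(c,str(y),(8,(y-y0)*s+4),0,.35,(0,0,255))
    cv2.imwrite(out,c)
E
python3 - <<'E'
from h import *
t=cv2.imread('pics/top0.png');s=cv2.imread('pics/side0.png')
crop('top',295,140,385,230,'pics/tc.png',6,t)
crop('top',195,200,295,255,'pics/tt.png',7,t)
crop('side',285,180,395,270,'pics/sc.png',6,s)
crop('side',255,165,300,235,'pics/st.png',8,s)
E
```

```text
(no output)
```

View pics/tc.png

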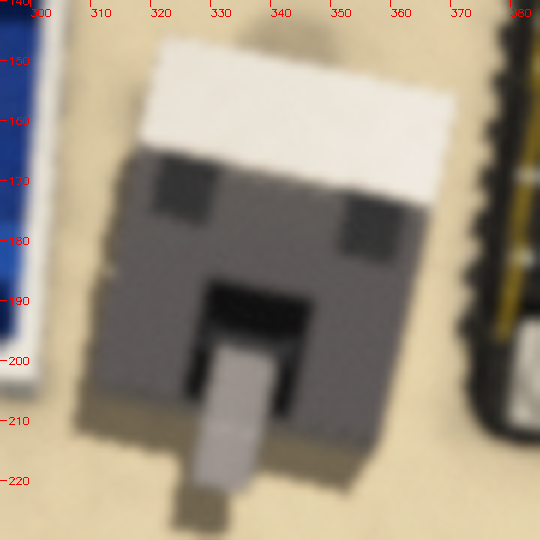

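View pics/sc.png

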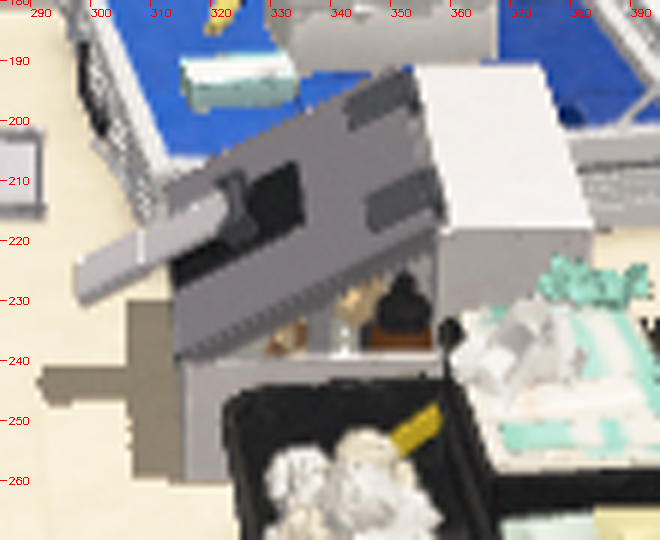

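View pics/tt.png

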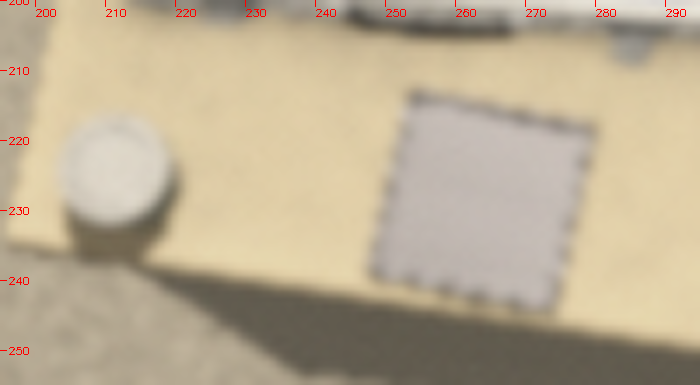

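View pics/st.png

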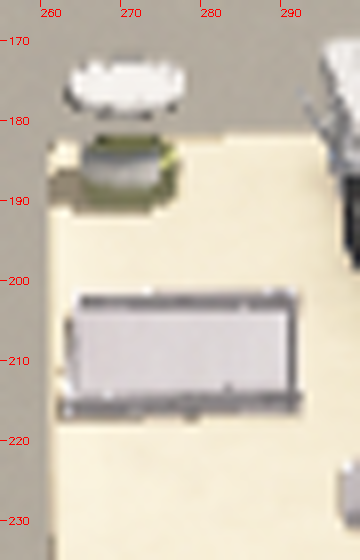

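```bash
cat > fit.py <<'E'
from h import *
from scipy.optimize import least_squares
obs=[('top',(.088,.088,.143),(321.7,146.3)),('top',(.088,-.088,.143),(370.8,155.8)),('top',(.015,-.088,.143),(366.2,174.5)),('top',(.015,.088,.143),(318.3,164.5)),
('side',(.015,.088,.143),(354.2,190.5)),('side',(.088,.088,.143),(375.8,190.3)),('side',(.088,-.088,.143),(383.8,217.8)),('side',(.015,-.088,.143),(358.3,217.8))]
def W(X,p):
    c,s=np.cos(p[2]),np.sin(p[2]); return np.array([p[0]+c*X[0]-s*X[1],p[1]+s*X[0]+c*X[1],X[2]])
f=lambda p:np.concatenate([proj(n,W(X,p))[0]-uv for n,X,uv in obs])
r=least_squares(f,[.65,0,0]);p=r.x;print(p,np.degrees(p[2]));print(f(p).reshape(-1,2))
print(W((-.106,.088,.074),p))
a=np.radians(30);h=np.array([.015,0,.140]);al=np.array([-np.cos(a),0,-np.sin(a)]);nn=np.array([-np.sin(a),0,np.cos(a)])
for off in(0,.007):
  print(off,[proj(n,W(h+.14*al+off*nn+[0,y,0],p))[0] for n in('top','side') for y in(.088,-.088)])
piv=h+.095*al+.017*nn; grip=h+.168*al+.017*nn; end=piv+.09*al
print('grip',grip,W(grip,p))
for n in('top','side'):print(n,proj(n,W(end+[0,.018,0]+.006*nn,p)),proj(n,W(end+[0,-.018,0]+.006*nn,p)), proj(n,W(grip,p)))
cs=[onz('top',uv,.012) for uv in((253.5,213),(279.5,217.5),(273,244.5),(248,240))]
print('tray',np.array(cs),np.mean(cs,0))
ss=[onz('side',uv,.012) for uv in((264.5,202),(291.5,202),(292,215),(263,215.5))]
print(np.array(ss),np.mean(ss,0))
print('cup',onz('top',(209.5,224),.058),'meter',onz('top',(388,246),.023),'timer',onz('top',(425,258),.017))
E
python3 fit.py
```

```text
[ 0.6149 -0.0513 -0.0744] -4.260619406577172
[[ 0.4581 -2.0452]
 [ 0.4804 -0.7146]
 [ 0.8261  0.1922]
 [-0.8751 -0.8513]
 [-2.0874  0.4008]
 [-0.3493  0.544 ]
 [-0.0307 -0.2845]
 [-0.4543 -0.1603]]
[0.5157 0.0444 0.074 ]
0 [array([309.7994, 201.4311]), array([358.0821, 212.3827]), array([312.9724, 211.8809]), array([314.3125, 240.4152])]
0.007 [array([309.5346, 201.9946]), array([358.0122, 212.9937]), array([311.8777, 210.1835]), array([313.1004, 238.5882])]
grip [-0.139   0.      0.0707] [ 0.4763 -0.0409  0.0707]
top [[325.7655 219.5197]] [[335.6936 221.7868]] [[331.8539 215.6741]]
side [[296.852  223.3607]] [[296.7686 229.2046]] [[302.7102 225.2572]]
tray [[0.4537 0.2445 0.012 ]
 [0.4517 0.1476 0.012 ]
 [0.3508 0.1535 0.012 ]
 [0.3532 0.2454 0.012 ]] [0.4024 0.1977 0.012 ]
[[0.3631 0.2446 0.012 ]
 [0.458  0.2368 0.012 ]
 [0.454  0.1384 0.012 ]
 [0.357  0.143  0.012 ]] [0.408  0.1907 0.012 ]
cup [0.3833 0.3821 0.058 ] meter [ 0.407  -0.2559  0.023 ] timer [ 0.3857 -0.3922  0.017 ]
```

```bash
cat > m.py <<'E'
from h import *
t=cv2.imread('pics/top0.png');s=cv2.imread('pics/side0.png')
def quad(mask,x0,y0):
    n,l,st,_=cv2.connectedComponentsWithStats(mask.astype(np.uint8)); k=1+np.argmax(st[1:,4]); m=(l==k).astype(np.uint8)
    c=max(cv2.findContours(m,0,cv2.CHAIN_APPROX_NONE)[0],key=cv2.contourArea)
    hull=cv2.convexHull(c)
    for e in np.arange(.5,6,.1)*s_:
        q=cv2.approxPolyDP(hull,e,True)
        if len(q)<=4: break
    q=q[:,0].astype(float); pts=c[:,0].astype(float); L=[]
    for i in range(4):
        a,b=q[i],q[(i+1)%4]; d=(b-a)/np.linalg.norm(b-a); nn=np.array([-d[1],d[0]])
        u=(pts-a)@d/np.linalg.norm(b-a); w=np.abs((pts-a)@nn)
        sel=pts[(u>.15)&(u<.85)&(w<1.2*s_)]
        vx,vy,px,py=cv2.fitLine(sel.astype(np.float32),cv2.DIST_HUBER,0,.01,.01).ravel(); L.append((np.array([px,py]),np.array([vx,vy])))
    out=[]
    for i in range(4):
        (p1,d1),(p2,d2)=L[i-1],L[i]; k=np.linalg.solve(np.c_[d1,-d2],p2-p1); out.append(p1+k[0]*d1)
    return np.array(out)/s_-.5+.5/s_+[x0,y0], m
s_=8
def up(im,x0,y0,x1,y1): return cv2.resize(im[y0:y1,x0:x1],None,fx=s_,fy=s_,interpolation=cv2.INTER_LINEAR).astype(int)
a=up(t,310,140,378,185); q,m=quad((a.min(2)>165)&(a.max(2)-a.min(2)<30),310,140); print('toproof',q); cv2.imwrite('pics/m1.png',m*255)
a=up(s,345,185,392,222); q,m=quad((a.min(2)>195),345,185); print('sideroof',q); cv2.imwrite('pics/m2.png',m*255)
a=up(t,240,205,290,250); hs=a.max(2)-a.min(2); q,m=quad(hs<32,240,205); print('toptray',q); cv2.imwrite('pics/m3.png',m*255)
c=np.array([onz('top',u,.012) for u in q]);print(c,c.mean(0))
E
python3 m.py; python3 -c "
import cv2,numpy as np
ims=[cv2.imread(f'pics/m{i}.png') for i in(1,2,3)]
h=max(i.shape[0] for i in ims);o=np.hstack([cv2.copyMakeBorder(i,0,h-i.shape[0],0,10,0,value=(0,0,255)) for i in ims]);cv2.imwrite('pics/mm.png',cv2.resize(o,None,fx=.55,fy=.55))"
```

```text
toproof [[322.3467 145.7877]
 [370.2527 155.8121]
 [366.4935 173.6842]
 [317.6894 162.9055]]Traceback (most recent call last):
  File "m.py", line 23, in <module>
    a=up(s,345,185,392,222); q,m=quad((a.min(2)>195),345,185); print('sideroof',q); cv2.imwrite('pics/m2.png',m*255)
                                 ~~~~^^^^^^^^^^^^^^^^^^^^^^^^
  File "m.py", line 15, in quad
    vx,vy,px,py=cv2.fitLine(sel.astype(np.float32),cv2.DIST_HUBER,0,.01,.01).ravel(); L.append((np.array([px,py]),np.array([vx,vy])))
                ~~~~~~~~~~~^^^^^^^^^^^^^^^^^^^^^^^^^^^^^^^^^^^^^^^^^^^^^^^^^
cv2.error: OpenCV(4.12.0) /io/opencv/modules/imgproc/src/linefit.cpp:50: error: (-215:Assertion failed) count > 0 in function 'fitLine2D_wods'

[ WARN:0@0.021] global loadsave.cpp:275 findDecoder imread_('pics/m2.png'): can't open/read file: check file path/integrity
[ WARN:0@0.021] global loadsave.cpp:275 findDecoder imread_('pics/m3.png'): can't open/read file: check file path/integrity
Traceback (most recent call last):
AttributeError: 'NoneType' object has no attribute 'shape'
```

```bash
sed -i '/sideroof/d' m.py; python3 m.py; sed -i "s/(321.7,146.3)/(322.3,145.8)/;s/(370.8,155.8)/(370.3,155.8)/;s/(366.2,174.5)/(366.5,173.7)/;s/(318.3,164.5)/(317.7,162.9)/" fit.py; python3 fit.py
```

```text
toproof [[322.3467 145.7877]
 [370.2527 155.8121]
 [366.4935 173.6842]
 [317.6894 162.9055]]
toptray [[253.1595 212.3363]
 [279.478  217.678 ]
 [273.28   244.6554]
 [247.1749 238.6158]]
[[0.456  0.2461 0.012 ]
 [0.451  0.1476 0.012 ]
 [0.3504 0.1524 0.012 ]
 [0.3577 0.2493 0.012 ]] [0.4038 0.1988 0.012 ]
[ 0.6161 -0.0503 -0.0813] -4.655447037992735
[[-0.1531 -2.02  ]
 [ 0.8857 -0.8723]
 [ 0.2882  0.7991]
 [-0.4262  0.2324]
 [-1.5687  0.2715]
 [ 0.1758  0.4834]
 [ 0.1204 -0.3592]
 [-0.313  -0.3201]]
[0.5175 0.046  0.074 ]
0 [array([309.4265, 200.8658]), array([357.6209, 212.1378]), array([313.4997, 211.6198]), array([314.4712, 240.0947])]
0.007 [array([309.1537, 201.4254]), array([357.5425, 212.7461]), array([312.407 , 209.9202]), array([313.2606, 238.2648])]
grip [-0.139   0.      0.0707] [ 0.4775 -0.039   0.0707]
top [[325.2585 219.0532]] [[335.168  221.3866]] [[331.3712 215.2498]]
side [[297.2611 223.0217]] [[297.1031 228.851 ]] [[303.0749 224.9318]]
tray [[0.4537 0.2445 0.012 ]
 [0.4517 0.1476 0.012 ]
 [0.3508 0.1535 0.012 ]
 [0.3532 0.2454 0.012 ]] [0.4024 0.1977 0.012 ]
[[0.3631 0.2446 0.012 ]
 [0.458  0.2368 0.012 ]
 [0.454  0.1384 0.012 ]
 [0.357  0.143  0.012 ]] [0.408  0.1907 0.012 ]
cup [0.3833 0.3821 0.058 ] meter [ 0.407  -0.2559  0.023 ] timer [ 0.3857 -0.3922  0.017 ]
```

View pics/m3.png

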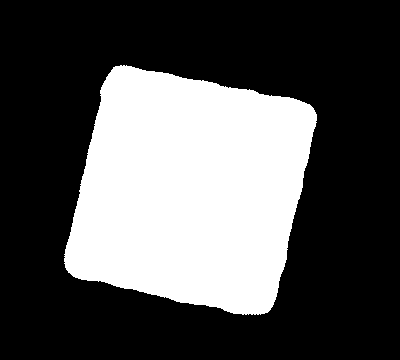

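```bash
cat >> h.py <<'E'
CAB=np.array([.6155,-.0512]); YAW=np.radians(-4.1)
def cw(x,y,z):
    c,s=np.cos(YAW),np.sin(YAW); return np.array([CAB[0]+c*x-s*y,CAB[1]+s*x+c*y,z])
def rot(tilt=0,spin=0):
    """tool pointing down, jaws along cabinet y; tilt deg: wrist leans to the robot; spin deg about vertical"""
    a=np.radians(tilt); ya=np.array([np.sin(a),0,-np.cos(a)]); xa=np.array([0,1.,0]); R=np.c_[xa,ya,np.cross(xa,ya)]
    t=YAW+np.radians(spin); Z=np.array([[np.cos(t),-np.sin(t),0],[np.sin(t),np.cos(t),0],[0,0,1]])
    return Z@R
def gp(p,R,back=.019):  # TCP such that the grasp point is at p
    return np.asarray(p)+back*R[:,1]
def grip_at(phi,th):
    A=lambda an:np.array([-np.cos(an),np.sin(an)])
    N=lambda an:np.array([np.sin(an),np.cos(an)])
    b=-np.pi/6+phi
    n=np.array([np.cos(b+np.pi/2)*-1,np.sin(b+np.pi/2)])
    q=np.array([.015,.140])+.095*A(b)+.017*n+.073*A(b+th)
    return q
def st(): print('t %.2f'%ctrl.current_t(),'pos',np.array(ctrl.current_tool_pos()),'F',np.array(ctrl.current_contact_force()),'w %.3f'%ctrl.current_grip_width())
E
python3 - <<'E'
from h import *
print(grip_at(0,0),grip_at(0,.6),grip_at(1.5,.6))
o=onz('top',(331.4,221.2),.066); print(o, cw(-.139-.0147,0,.066))
R=rot(0); q0=ctrl.current_q()
for p in [(.42,.1,.25),gp(cw(-.139,0,.15),R),gp(cw(-.139,0,.071),R)]: print(ctrl.ik(p,R))
for ph in(0,.5,1,1.5):
  g=grip_at(ph,.6)
  print(ctrl.ik(gp(cw(g[0],0,g[1]),R),R))
R=rot(30)
for p in [(-.045,-.045,.07),(-.064,0,.07),(-.045,.045,.07),(-.047,0,.15)]: print(ctrl.ik(gp(cw(*p),R),R))
E
```

```text
[-0.139   0.0707] [-0.1486  0.1128] [-0.0237  0.3012]
[ 0.4573 -0.0423  0.066 ] [ 0.4622 -0.0402  0.066 ]
[  5.4577  10.2266  99.5941  -0.      70.1793 -80.4423]
[-12.0985  23.0884 103.0558  -0.      53.8558 -97.9985]
[-12.0985  30.7877 107.2377  -0.      41.9745 -97.9985]
[-12.2622  25.9864 106.5091  -0.      47.5045 -98.1622]
[-12.142   19.1734 100.3662  -0.      60.4604 -98.042 ]
[-11.4402  18.1711  89.1577  -0.      72.6712 -97.3402]
[-10.5407  22.4674  75.9996  -0.      81.533  -96.4407]
[-19.789   33.5468 118.6638  99.2806   7.8744 156.9609]
None
None
[ -13.5895   23.105   115.5843   22.2725   12.562  -120.0266]
```

```bash
cat > kin.py <<'E'
from h import *
from scipy.spatial.transform import Rotation as Ro
from scipy.optimize import least_squares
LIM=np.array([[-166.48,166.48],[-47.26,123.95],[12.59,153.08],[-70.14,250.14],[6.76,159.57],[-176.63,176.63]])
# unknown: a1,h,a2,(a3x,a3z elbow frame),d, L, s4,s6 signs
def fk(q,P):
    a1,h,a2,a3,e3,d,d2,L,s4,s6,o6=P
    r=lambda ax,an:Ro.from_rotvec(np.radians(an)*np.array(ax)).as_matrix()
    R=r((0,0,1.),q[0]); p=np.array([0,0,h])+R@[a1,d,0]
    R=R@r((0,1.,0),q[1]); p=p+R@[0,0,a2]
    R=R@r((0,1.,0),q[2]); p=p+R@[e3,0,a3]
    R=R@r((0,0,1.),s4*q[3]); R=R@r((0,1.,0),q[4]); p=p+R@[0,d2,L]
    R=R@r((0,0,1.),s6*q[5]+o6)
    # tool: y axis = flange z
    return p,np.c_[R[:,0],R[:,2],-R[:,1]]
E
cat > fitk.py <<'E'
from kin import *
import pickle
rng=np.random.default_rng(0); data=[]
data.append((np.array(ctrl.current_q()),np.array(ctrl.current_tool_pos()),np.array(ctrl.current_eef_rot())))
for i in range(60):
    R=rot(rng.uniform(-40,25),rng.uniform(-60,60))@Ro.from_euler('xyz',rng.uniform(-20,20,3),degrees=True).as_matrix()
    p=np.array([rng.uniform(.4,.7),rng.uniform(-.3,.4),rng.uniform(.05,.4)])
    q=ctrl.ik(p,R)
    if q is not None: data.append((np.array(q),p,R))
print(len(data))
best=None
for s4 in(1,-1):
  for s6 in(1,-1):
    for o in(0,90,180,270):
      f=lambda P:np.concatenate([np.r_[(fk(q,[*P[:8],s4,s6,P[8]])[0]-p)*3,(fk(q,[*P[:8],s4,s6,P[8]])[1]-R).ravel()] for q,p,R in data])
      r=least_squares(f,[0,.2,.4,.4,0,.06,0,.3,o])
      if best is None or r.cost<best[0]: best=(r.cost,[*r.x[:8],s4,s6,r.x[8]])
print(best); pickle.dump(best[1],open('P.pkl','wb'))
E
time python3 fitk.py; python3 -c "
from h import *
crop('side',215,0,275,130,'pics/g.png',6,cv2.imread('pics/side0.png')[:,:])"
```

```text
58
(np.float64(6.260144389947369e-29), [np.float64(4.018222474677773e-16), np.float64(0.2566000000000001), np.float64(0.5967999999999998), np.float64(0.38439999999999985), np.float64(0.11789999999999998), np.float64(0.05960000000000027), np.float64(-1.1994584345596873e-16), np.float64(0.35266199999999986), 1, 1, np.float64(180.0)])
real	1m28.742s
user	1m28.139s
sys	0m0.149s
```

View pics/g.png

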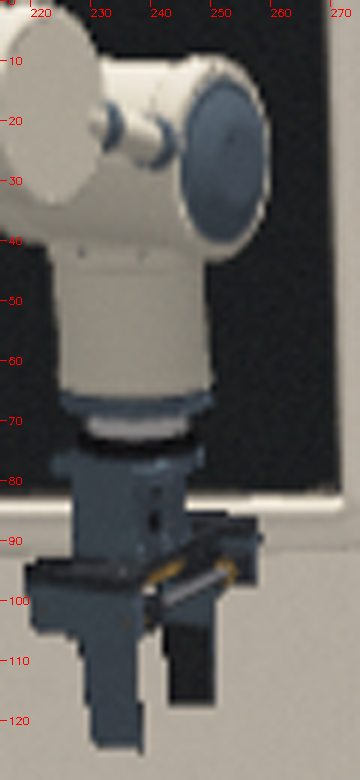

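```bash
cat >> kin.py <<'E'
import pickle
P=pickle.load(open('P.pkl','rb'))
def ik(p,R,q0=None):
    a1,h,a2,a3,e3,d,d2,L,_,_,o6=P
    w=np.asarray(p)-L*R[:,1]; rr=np.hypot(*w[:2]); 
    x=np.sqrt(rr**2-d**2); q1=np.arctan2(w[1],w[0])-np.arctan2(d,x)
    z=w[2]-h; l3=np.hypot(a3,e3); g=np.arctan2(e3,a3); D2=x*x+z*z
    c=(D2-a2**2-l3**2)/(2*a2*l3)
    if abs(c)>1: return None
    b=np.arccos(c); q3=b-g; q2=np.arctan2(x,z)-np.arctan2(l3*np.sin(b),a2+l3*np.cos(b))
    r=lambda ax,an:Ro.from_rotvec(an*np.array(ax)).as_matrix()
    R3=r((0,0,1.),q1)@r((0,1.,0),q2+q3)
    F=np.c_[R[:,0],-R[:,2],R[:,1]]  # flange frame x,y,z
    M=R3.T@F@r((0,0,1.),-np.radians(o6))
    q5=np.arccos(np.clip(M[2,2],-1,1)); q4=np.arctan2(M[1,2],M[0,2]); q6=np.arctan2(M[2,1],-M[2,0])
    q=np.degrees([q1,q2,q3,q4,q5,q6])
    out=[]
    for k4 in(-360,0,360):
        for k6 in(-360,0,360):
            c=q+[0,0,0,k4,0,k6]
            if (c>=LIM[:,0]).all() and (c<=LIM[:,1]).all(): out.append(c)
    if not out: return None
    if q0 is None: return out[0]
    return min(out,key=lambda c:np.abs(c-q0).max())
def flip(R): return R@np.diag([-1,1,-1])
E
python3 - <<'E'
from kin import *
R=rot(0);p=gp(cw(-.139,0,.15),R);print(ik(p,R),ctrl.ik(p,R))
for tilt in(10,15,20,25,30,35,40,45,50):
  R=rot(tilt)
  for nm,p in dict(postA=(-.045,-.045,.075),mid=(-.064,0,.075),postB=(-.045,.045,.075),bot=(-.047,0,.07),up=(-.047,0,.15)).items():
    a=ik(gp(cw(*p),R),R);b=ik(gp(cw(*p),flip(R)),flip(R))
    print(tilt,nm,a,b)
E
```

```text
[-12.0985  23.0884 103.0558   0.      53.8558 -97.9985] [-12.0985  23.0884 103.0558  -0.      53.8558 -97.9985]
10 postA [ -16.4928   32.8575  101.8859    3.6759   35.5408 -105.2026] [-16.4928  32.8575 101.8859   3.6759  35.5408  74.7974]
10 mid [-11.822   31.7498 104.9131   2.4261  33.4496 -99.6307] [-11.822   31.7498 104.9131   2.4261  33.4496  80.3693]
10 postB [ -6.5161  32.7934 102.0595   0.7284  35.158  -92.975 ] [ -6.5161  32.7934 102.0595   0.7284  35.158   87.025 ]
10 bot [-11.5649  33.1097 102.7298   2.2964  34.265  -99.251 ] [-11.5649  33.1097 102.7298   2.2964  34.265   80.749 ]
10 up [-11.5649  25.7997  98.7984   1.8126  45.4993 -98.6235] [-11.5649  25.7997  98.7984   1.8126  45.4993  81.3765]
15 postA [ -17.2122   32.0665  106.1029    7.3311   27.3964 -109.1964] [-17.2122  32.0665 106.1029   7.3311  27.3964  70.8036]
15 mid [ -12.2938   31.0356  109.1189    4.9932   25.0753 -102.4429] [-12.2938  31.0356 109.1189   4.9932  25.0753  77.5571]
15 postB [ -6.6579  32.0035 106.2844   1.4714  26.7339 -93.785 ] [ -6.6579  32.0035 106.2844   1.4714  26.7339  86.215 ]
15 bot [ -1
[... 3375 characters left out ...]
  27.7605 127.8433 157.4831  21.5328 102.9263] [-15.5655  27.7605 127.8433 157.4831  21.5328 -77.0737]
50 postA [-24.1194  45.2566 133.3077 159.5539  48.6529  90.6546] [-24.1194  45.2566 133.3077 159.5539  48.6529 -89.3454]
50 mid [-16.9919  46.775  136.9798 167.7507  53.6649  88.9607] [-16.9919  46.775  136.9798 167.7507  53.6649 -91.0393]
50 postB [ -8.0348  45.364  133.616  176.005   48.9825  90.0928] [ -8.0348  45.364  133.616  176.005   48.9825 -89.9072]
50 bot [-16.2886  46.5587 134.345  167.968   50.8835  89.7541] [-16.2886  46.5587 134.345  167.968   50.8835 -90.2459]
50 up [-16.2886  31.2988 131.7442 162.992   33.5685  96.394 ] [-16.2886  31.2988 131.7442 162.992   33.5685 -83.606 ]
```

Run:
```python
from kin import *
for tilt in(40,45,50):
 for spin in(-30,0,15,30,45,60,90):
  R=rot(tilt,spin)
  for z in(.06,.15): print(tilt,spin,z,ik(gp((.403,.198,z),R,.016),R), ik(gp((.403,.198,z),flip(R),.016),flip(R)))
R=rot(45)
for p in [(-.15,0,.18),(-.2,0,.2)]:print(ik(gp(cw(*p),R),R))
```

```text
40 -30 0.06 None None
40 -30 0.15 [ 46.1827  26.3357 119.158  -61.4611  46.1533  39.265 ] [  46.1827   26.3357  119.158   -61.4611   46.1533 -140.735 ]
40 0 0.06 [ 36.6402  41.7824 138.5431 220.4887  40.2471  90.3289] [ 36.6402  41.7824 138.5431 220.4887  40.2471 -89.6711]
40 0 0.15 None None
40 15 0.06 [ 25.5393  45.6573 145.0402 192.1697  50.4102  93.4902] [ 25.5393  45.6573 145.0402 192.1697  50.4102 -86.5098]
40 15 0.15 [ 25.5393  22.0679 138.6873 205.8922  21.8402  77.0607] [  25.5393   22.0679  138.6873  205.8922   21.8402 -102.9393]
40 30 0.06 [ 11.567   48.1919 147.9281 168.8988  55.7357  85.2293] [ 11.567   48.1919 147.9281 168.8988  55.7357 -94.7707]
40 30 0.15 [ 11.567   21.9931 140.7628 156.5987  23.619  100.5543] [ 11.567   21.9931 140.7628 156.5987  23.619  -79.4457]
40 45 0.06 [ -0.788   45.8005 145.2222 145.3104  48.69    80.2536] [ -0.788   45.8005 145.2222 145.3104  48.69   -99.7464]
40 45 0.15 [ -0.788   22.0595 138.8231 115.3639  28.2361 117.4125] [ -0.788   22.0595 138.8231 115.3639  28.2361 -62.5875]
40 60 0.06 [ -8.3684  41.8971 138.8047 116.4787  40.3088  89.0
[... 2601 characters left out ...]
8.7176 133.3178  53.0832  85.623 ] [ -8.5063  35.8914 148.7176 133.3178  53.0832 -94.377 ]
50 60 0.06 [-16.7549  54.4397 144.0242 119.8842  57.4952  68.9944] [ -16.7549   54.4397  144.0242  119.8842   57.4952 -111.0056]
50 60 0.15 [-16.7549  31.8578 140.116  100.5657  48.0579 100.322 ] [-16.7549  31.8578 140.116  100.5657  48.0579 -79.678 ]
50 90 0.06 [-17.568   45.2812 123.3142  67.9337  53.5004 103.8405] [-17.568   45.2812 123.3142  67.9337  53.5004 -76.1595]
50 90 0.15 [-17.568   32.0104 121.1786  58.9134  60.4479 120.2811] [-17.568   32.0104 121.1786  58.9134  60.4479 -59.7189]
[-20.7481  19.9727 140.1085 152.9093  26.4132 102.6746]
[-25.465   13.5648 144.8527 143.8209  25.8737 107.8835]
```

Run:
```python
from kin import *
R=rot(0)
ctrl.goto((.42,.12,.25),R); st()
ctrl.command_gripper(.75)
g=cw(-.139,0,.0707)
ctrl.goto(gp(g+[0,0,.06],R),R); st()
s=ctrl.read_camera('side');t=ctrl.read_camera('top')
crop('side',270,150,380,250,'pics/a_s.png',6,s); crop('top',290,140,390,240,'pics/a_t.png',6,t)
```

```text
t 1.79 pos [0.4201 0.1205 0.25  ] F [0.2678 0.0475 0.0299] w 1.001
t 3.22 pos [ 0.477  -0.0407  0.1123] F [ 0.1185 -0.2804 -0.1499] w 0.750
```

View pics/a_s.png

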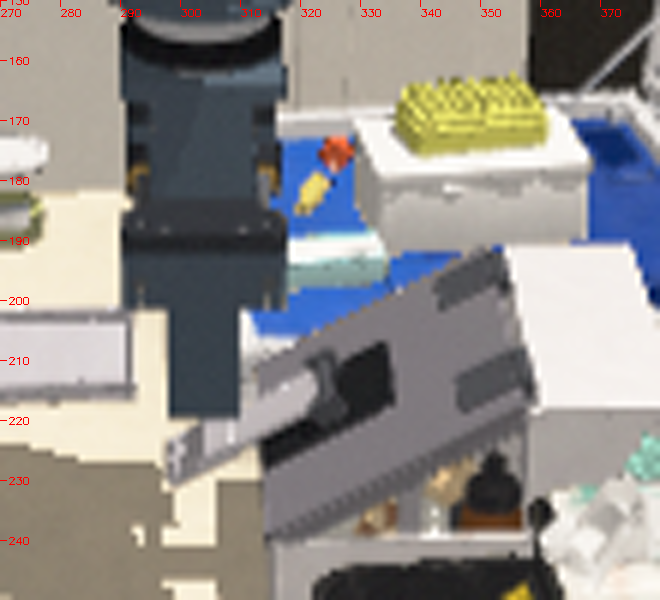

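View pics/a_t.png

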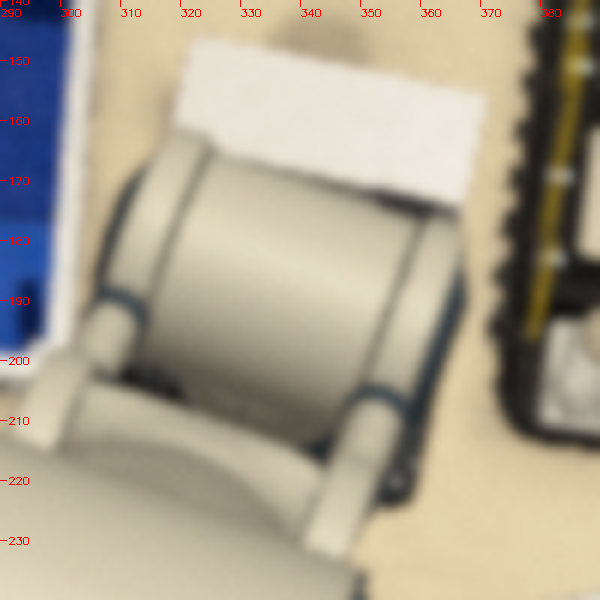

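The side view shows the finger at (304,218), in line with the paddle bar at (303,225). I'll descend, grip and lift.

Run:
```python
from kin import *
R=rot(0)
g=cw(-.139,0,.0707)
hit=ctrl.move_l(gp(g,R),vel=.08,contact_N=8); print(hit);st()
if not hit:
    ctrl.command_gripper(.2); st()
    for th in(.2,.4,.6):
        q=grip_at(0,th); ctrl.move_l(gp(cw(q[0],0,q[1]),R),vel=.05); st()
    crop('side',270,150,380,250,'pics/b_s.png',6)
```

```text
False
t 4.22 pos [ 0.4771 -0.0413  0.052 ] F [-0.186  -0.2155  0.3265] w 0.751
t 4.82 pos [ 0.4769 -0.0395  0.0518] F [ 4.5986 25.6197  0.986 ] w 0.393
t 5.26 pos [ 0.4708 -0.039   0.0651] F [ 4.5598 24.1274 -0.764 ] w 0.394
t 5.70 pos [ 0.4673 -0.0388  0.0792] F [ 3.5574 23.2169 -2.7844] w 0.392
t 6.14 pos [ 0.4658 -0.0386  0.0935] F [-1.147  21.948  -1.1347] w 0.391
```

View pics/b_s.png

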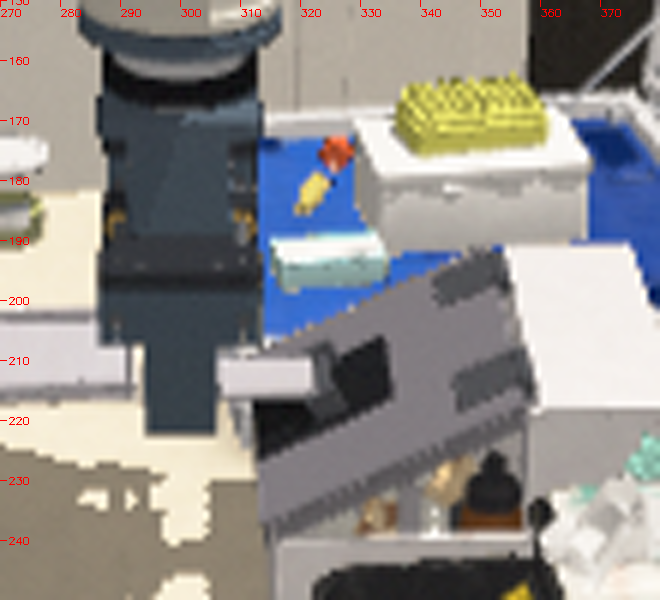

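Run:
```python
from kin import *
R=rot(0); dy=0
for ph in np.arange(.1,1.601,.1):
    q=grip_at(ph,.6)
    fy=ctrl.current_contact_force()[1]
    dy+=np.clip(fy*.00012,-.0015,.0015)
    ctrl.move_l(gp(cw(q[0],dy,q[1]),R),vel=.08)
    F=np.array(ctrl.current_contact_force()); print('%.1f'%ph,F,'%.4f'%dy,np.array(ctrl.current_tool_pos()))
    if np.linalg.norm(F[[0,2]])>25: print('stop');break
st(); s=ctrl.read_camera('side');crop('side',270,120,390,250,'pics/c_s.png',5,s)
```

```text
0.1 [-2.1502  7.9591  0.9972] 0.0015 [ 0.4645 -0.0381  0.1103]
0.2 [-8.8474 -0.1771  1.3506] 0.0025 [ 0.4632 -0.0377  0.1266]
0.3 [-10.5958  -0.8061   2.4819] 0.0024 [ 0.4644 -0.0378  0.1431]
0.4 [-12.3278  -0.407    4.1377] 0.0023 [ 0.4673 -0.038   0.1593]
0.5 [-13.1881   1.0697   7.7803] 0.0023 [ 0.4718 -0.0383  0.1752]
0.6 [-12.2659   0.055    7.303 ] 0.0024 [ 0.4786 -0.0388  0.1908]
0.7 [-9.097   1.3187  6.1145] 0.0024 [ 0.4868 -0.0393  0.2055]
0.8 [-8.7874  0.4025  7.1028] 0.0026 [ 0.4964 -0.0399  0.2195]
0.9 [-7.6921  0.2648  7.53  ] 0.0026 [ 0.5074 -0.0406  0.2325]
1.0 [-5.8555  1.9914  7.725 ] 0.0027 [ 0.5195 -0.0415  0.2443]
1.1 [-6.2438  1.0979  7.8519] 0.0029 [ 0.5326 -0.0423  0.2548]
1.2 [-3.1161  0.8335  7.0272] 0.0030 [ 0.5466 -0.0432  0.2639]
1.3 [-2.9008  0.8784  5.674 ] 0.0031 [ 0.5613 -0.0442  0.2716]
1.4 [-2.0803  0.9981  6.0935] 0.0032 [ 0.5765 -0.0452  0.2777]
1.5 [-2.2199 -0.4436  2.6943] 0.0034 [ 0.5921 -0.0462  0.2821]
1.6 [-2.8972  0.4702 -5.7254] 0.0033 [ 0.608  -0.0472  0.2846]
t 11.93 pos [ 0.608  -0.0472  0.2846] F [-2.8972  0.4702 -5.7254] w 0.392
```

View pics/c_s.png

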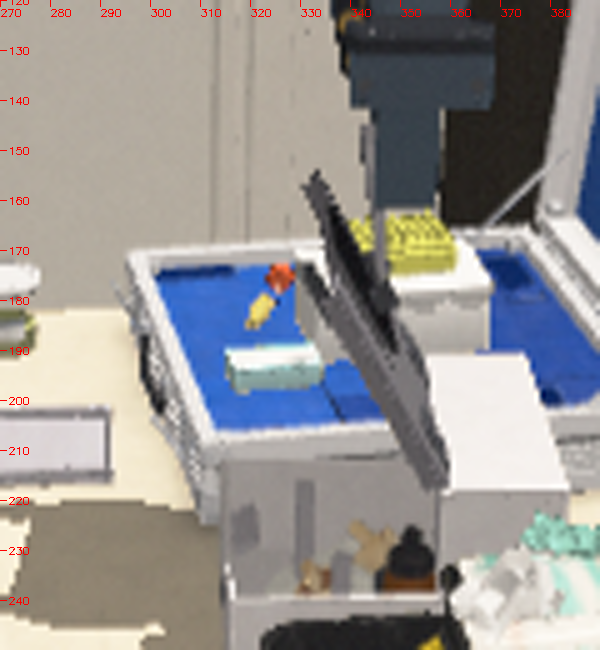

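```bash
sed -i 's/CAB=np.array(\[.6155,-.0512\])/CAB=np.array([.6155,-.0482])/' h.py
python3 - <<'E'
from kin import *
R=rot(0)
ctrl.command_gripper(.75)
p=np.array(ctrl.current_tool_pos()); ctrl.move_l(p+[0,0,.10],vel=.2); 
ctrl.goto((.42,.0,.40),R); st()
R=flip(rot(45)); p=cw(-.17,-.045,.22)
q=ik(p,R,np.array(ctrl.current_q())); print(q)
q2=q.copy(); q2[0]+=35
ctrl.movej(q2); st()
s=ctrl.read_camera('side');t=ctrl.read_camera('top')
cv2.imwrite('pics/d_s0.png',s);cv2.imwrite('pics/d_t0.png',t)
crop('side',290,150,400,260,'pics/d_s.png',5,s); crop('top',290,140,390,240,'pics/d_t.png',6,t)
E
```

```text
t 14.09 pos [ 0.4202 -0.0001  0.3995] F [-0.1218 -0.9902  0.0966] w 0.747
[-35.0069   6.2597 137.8222 101.8987  21.7882 -35.7285]
t 15.72 pos [0.4101 0.1878 0.2204] F [ 0.0618 -0.3296  0.4943] w 0.749
```

View pics/d_s.png

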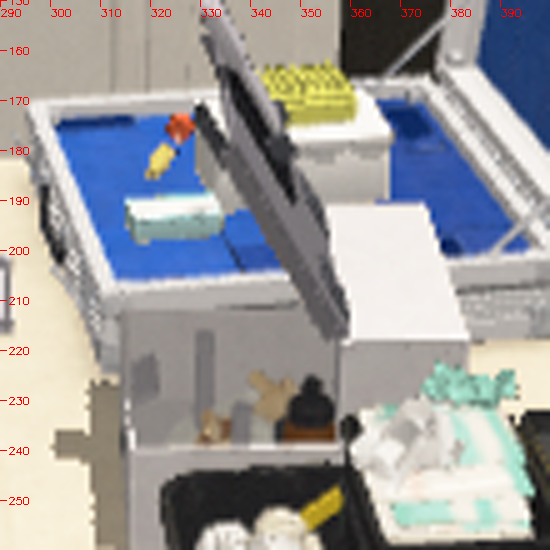

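View pics/d_t.png

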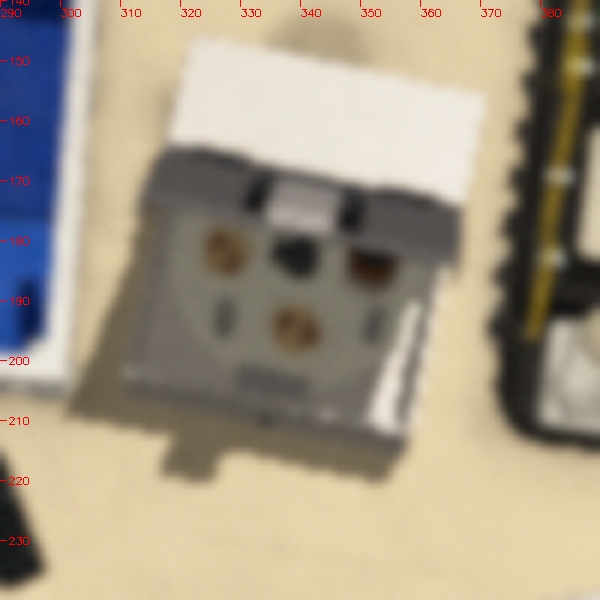

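The top view shows the front mushroom at (337.5,194.5), the left mushroom at (326,181.5), the bottle's pocket near (350,183) and the front posts near (326.5,192.5) and (352,194).

Run:
```python
from kin import *
t=cv2.imread('pics/d_t0.png')
crop('top',308,172,368,216,'pics/e_t.png',13,t)
def cab(p):
    d=p[:2]-CAB; c,s=np.cos(YAW),np.sin(YAW); return np.array([c*d[0]+s*d[1],-s*d[0]+c*d[1]])
for nm,uv in dict(front=(337.5,194.5),left=(326,181.5)).items():
    c=cab(onz('top',uv,.032)); print(nm,c,np.hypot(*c),np.degrees(np.arctan2(c[1],c[0])))
for nm,a in dict(pr=(-.045,-.045),pl=(-.045,.045)).items(): print(nm,proj('top',np.array([cw(*a,.014),cw(*a,.08)])))
print(proj('top',np.array([cw(0,0,.02),cw(-.047,0,.032),cw(-.09,0,.071)])))
```

```text
front [-0.0503 -0.005 ] 0.05054449433324154 -174.30479164045056
left [-0.0116  0.0469] 0.048345096290094515 103.9129275264772
pr [[348.1864 196.6273]
 [349.2673 192.3877]]
pl [[324.4621 191.3477]
 [324.6289 186.9161]]
[[338.9743 182.1243]
 [336.3569 193.3506]
 [334.1268 202.2035]]
```

View pics/e_t.png

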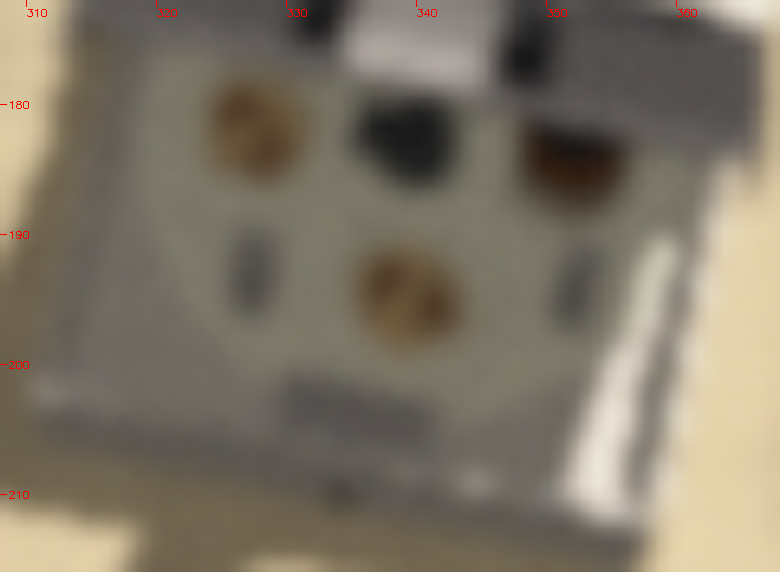

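```bash
sed -i 's/CAB=np.array(\[.6155,-.0482\]); YAW=np.radians(-4.1)/CAB=np.array([.6155,-.0477]); YAW=np.radians(-3.75)/' h.py
cat >> h.py <<'E'
def cab(p):
    d=np.asarray(p)[:2]-CAB; c,s=np.cos(YAW),np.sin(YAW); return np.array([c*d[0]+s*d[1],-s*d[0]+c*d[1]])
E
python3 - <<'E'
from kin import *
pts=dict(front=((338.9,194.3),.032),left=((327.4,181.5),.03),pl=((326.9,192.4),.047),pr=((351.7,193.7),.047),keeper=((335,202.8),.071),mark=((333.8,209.3),.055),wallL=((311,202),.071),wallR=((357,212.5),.071))
for k,(uv,z) in pts.items():
    c=cab(onz('top',uv,z)); print(k,c,np.hypot(*c),np.degrees(np.arctan2(c[1],c[0]))%360)
E
```

```text
front [-0.0484 -0.0101] 0.04947212566496628 191.72991875507242
left [-0.0096  0.0415] 0.04264966025512424 103.07361184914339
pl [-0.0546  0.0338] 0.06425251635867253 148.24592264846328
pr [-0.0398 -0.0552] 0.06800892865199619 234.19916643447152
keeper [-0.0914 -0.0034] 0.09148127121253162 182.15726958894447
mark [-0.1121 -0.004 ] 0.11217958918685329 182.04130701597083
wallL [-0.1072  0.0806] 0.13409754356450693 143.03903545989965
wallR [-0.1089 -0.087 ] 0.13933859431295256 218.61580397472468
```

Run:
```python
from kin import *
R=flip(rot(45)); a=R[:,1]
def T(angdeg,out=0):
    t=np.radians(angdeg); return cw(.064*np.cos(t)+.008,.064*np.sin(t),.074)
q=np.array(ctrl.current_q())
pre=T(234)-.12*a
for p in [pre,T(234)-.06*a,T(234),T(210),T(180),T(160),T(135),T(135)-.12*a]:
    q=ik(p,R,q); print(q)
q=ik(pre,R,np.array(ctrl.current_q()))
ctrl.command_gripper(.253); ctrl.movej(q); st()
s=ctrl.read_camera('side');t=ctrl.read_camera('top')
crop('side',260,130,380,260,'pics/f_s.png',5,s); crop('top',290,140,390,240,'pics/f_t.png',6,t)
```

```text
[-30.1175  22.1628 136.7623 137.0107  27.4239 -69.7113]
[-26.4413  31.0889 133.6237 148.3689  31.3405 -78.723 ]
[-23.6558  38.4306 129.1859 154.1879  33.5673 -82.4116]
[-21.3841  38.8498 132.2484 158.9418  36.5952 -85.49  ]
[-16.1104  39.1897 133.9064 165.8574  38.2787 -87.6195]
[-11.9796  39.0508 133.278  170.4117  37.4205 -88.198 ]
[ -7.5247  38.6141 130.7579 175.2737  34.4007 -88.7686]
[ -8.8465  22.0106 138.3982 171.6206  25.5337 -86.0375]
t 17.77 pos [ 0.4977 -0.091   0.159 ] F [-0.4429  0.6782 -0.3267] w 0.255
```

View pics/f_s.png

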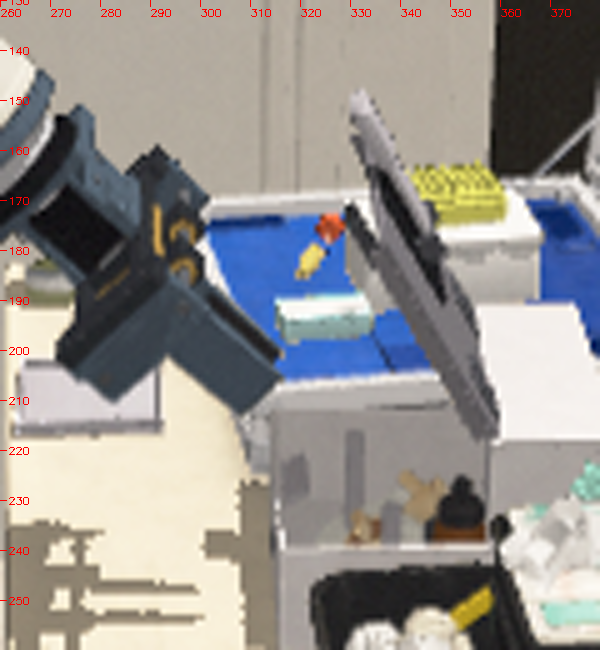

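View pics/f_t.png

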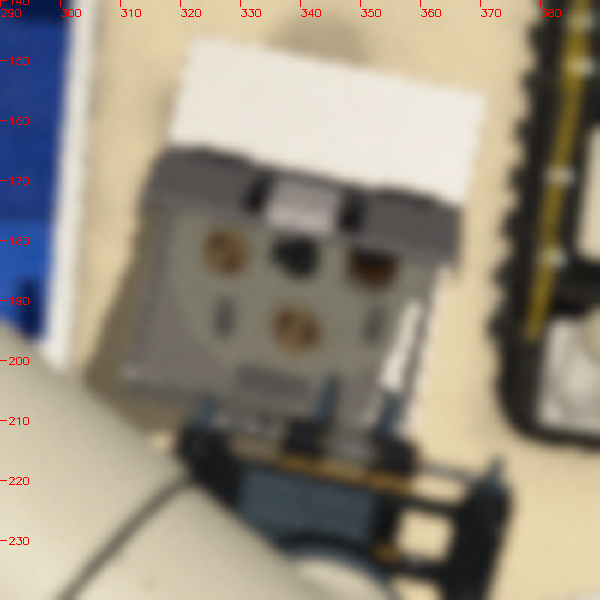

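Run:
```python
from kin import *
p=np.array(ctrl.current_tool_pos());R=np.array(ctrl.current_eef_rot());
for w in(.0116,.0246):
  print(proj('top',np.array([p+R[:,0]*w,p-R[:,0]*w,p])), proj('side',np.array([p+R[:,0]*w,p-R[:,0]*w,p])))
t=ctrl.read_camera('top')
crop('top',335,185,375,215,'pics/g_t.png',20,t)
```

```text
[[351.4872 207.416 ]
 [344.7292 205.961 ]
 [348.1069 206.6882]] [[311.7058 208.0551]
 [311.4594 204.3658]
 [311.5817 206.1971]]
[[355.2786 208.2324]
 [340.9467 205.1466]
 [348.1069 206.6882]] [[311.847  210.1697]
 [311.3245 202.3445]
 [311.5817 206.1971]]
```

View pics/g_t.png

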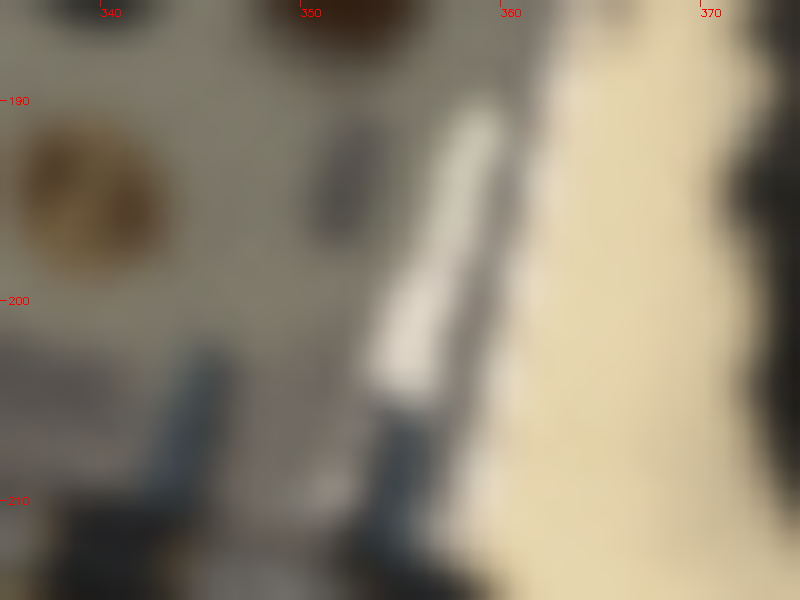

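Run:
```python
from kin import *
p=np.array(ctrl.current_tool_pos());R=np.array(ctrl.current_eef_rot())
for zz in(.016,-.016):
  print(proj('top',np.array([p+R[:,0]*.018+zz*R[:,2],p-R[:,0]*.018+zz*R[:,2]])),(p+zz*R[:,2]))
```

```text
[[354.2763 203.8727]
 [343.7328 201.6068]] [ 0.5092 -0.0916  0.1706]
[[352.4733 211.6948]
 [342.0429 209.444 ]] [ 0.4866 -0.0901  0.1479]
```

Run:
```python
from kin import *
R=flip(rot(45)); a=R[:,1]
t=np.radians(234); T=cw(.064*np.cos(t)+.008,.064*np.sin(t),.074)
hit=ctrl.move_l(T,vel=.1,contact_N=5); print(hit); st()
if not hit:
    ctrl.command_gripper(0.08); st()
s=ctrl.read_camera('side');tt=ctrl.read_camera('top')
crop('side',280,150,380,250,'pics/i_s.png',6,s); crop('top',310,165,370,225,'pics/i_t.png',10,tt)
```

```text
False
t 19.27 pos [ 0.5822 -0.0974  0.0743] F [0.5897 0.6295 0.399 ] w 0.250
t 19.62 pos [ 0.5823 -0.098   0.0743] F [-3.5954 -6.0911  4.2849] w 0.117
```

View pics/i_s.png

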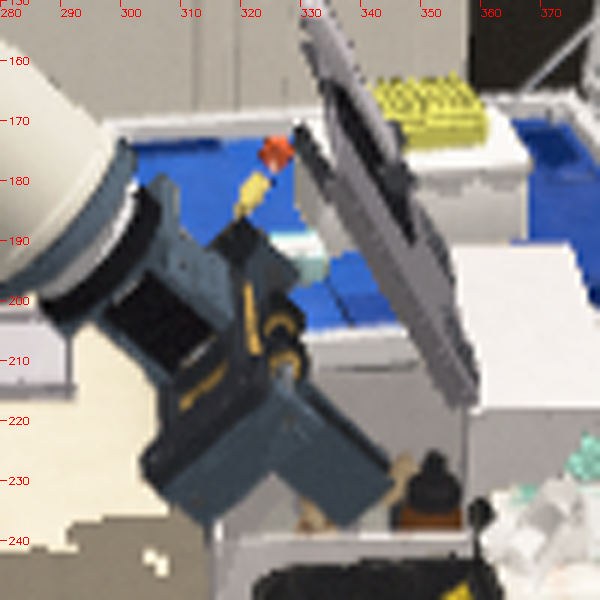

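View pics/i_t.png

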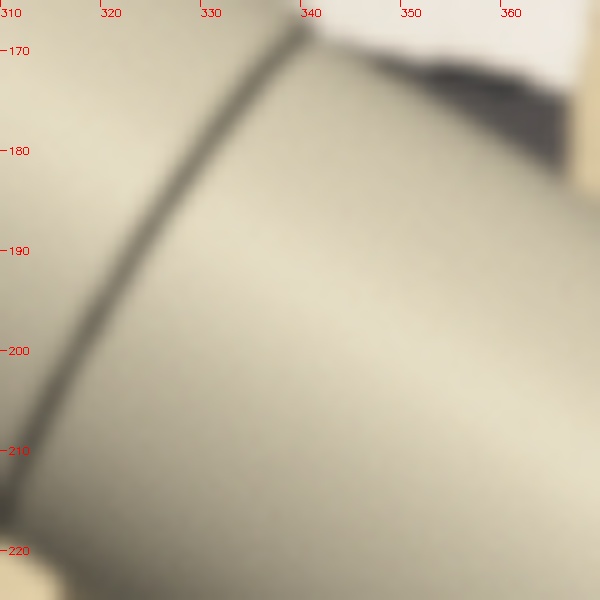

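Run:
```python
from kin import *
R=flip(rot(45)); dx=0
for an in np.arange(229,134,-6).tolist()+[135]:
    t=np.radians(an); T=cw(.064*np.cos(t)+.008+dx,.064*np.sin(t),.074)
    ctrl.move_l(T,vel=.06)
    F=np.array(ctrl.current_contact_force()); print(an,F,np.array(ctrl.current_tool_pos()),'%.3f'%ctrl.current_grip_width())
    if np.linalg.norm(F)>30: print('stop'); break
st()
crop('side',280,150,380,250,'pics/j_s.png',6)
```

```text
229 [-7.788  -9.5429  5.1761] [ 0.5779 -0.0943  0.0742] 0.118
223 [-12.0922 -12.4017   7.8172] [ 0.5731 -0.0896  0.0742] 0.118
217 [-12.2392 -11.204   10.427 ] [ 0.5689 -0.0839  0.0742] 0.112
211 [-13.4362  -8.0139  11.0101] [ 0.5655 -0.0779  0.0742] 0.121
205 [-12.0697  -6.2912  10.2704] [ 0.5627 -0.0716  0.0742] 0.119
199 [-10.977   -4.4706  10.175 ] [ 0.5609 -0.065   0.0742] 0.114
193 [-9.5422 -3.4804  8.3713] [ 0.5598 -0.0584  0.0741] 0.118
187 [-6.5503 -2.2889  7.1414] [ 0.5593 -0.0518  0.0741] 0.118
181 [-5.2565 -1.5795  6.6868] [ 0.5595 -0.045   0.0741] 0.120
175 [-3.0828 -2.951   4.4781] [ 0.5604 -0.0385  0.0741] 0.122
169 [-0.8203 -2.4539  2.0653] [ 0.5619 -0.0319  0.0741] 0.116
163 [ 3.3043 -3.2767  0.3308] [ 0.5641 -0.0256  0.0741] 0.120
157 [ 4.1476 -2.6246 -1.5551] [ 0.5666 -0.0194  0.0741] 0.116
151 [ 2.8659 -4.5465 -1.6326] [ 0.5698 -0.0136  0.0741] 0.116
145 [ 2.604  -4.8747 -1.4945] [ 0.5736 -0.0082  0.0739] 0.118
139 [ 1.8721 -4.0243 -0.4445] [ 0.5779 -0.0032  0.0739] 0.120
135 [ 0.6274 -3.4663 -0.1815] [ 0.581  -0.0002  0.0739] 0.121
t 24.09 pos [ 0.581  -0.0002  0.0739] F [ 0.6274 -3.4663 -0.1815] w 0.121
```

View pics/j_s.png

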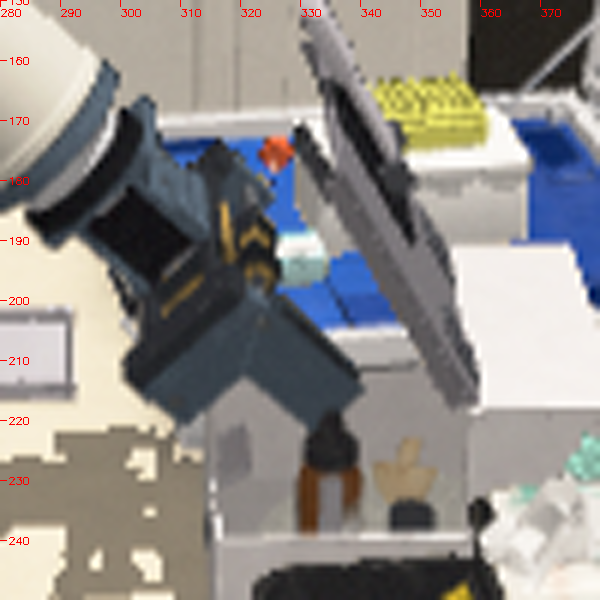

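The side view shows the bottle now at the front, near (333,226). I'll let go of the post, back out and measure.

Run:
```python
from kin import *
R=flip(rot(45)); a=R[:,1]
ctrl.command_gripper(.28)
p=np.array(ctrl.current_tool_pos())
ctrl.move_l(p-.12*a,vel=.15); st()
tt=ctrl.read_camera('top'); s=ctrl.read_camera('side')
cv2.imwrite('pics/k_t0.png',tt);cv2.imwrite('pics/k_s0.png',s)
crop('side',290,190,370,250,'pics/k_s.png',9,s); crop('top',308,165,368,225,'pics/k_t.png',10,tt)
print(proj('top',np.array([cw(-.047,0,.092),cw(-.047,0,.014)])),proj('side',np.array([cw(-.047,0,.092),cw(-.047,0,.068),cw(-.047,0,.014)])))
```

```text
t 25.53 pos [0.4971 0.0054 0.1588] F [ 0.1001 -0.5449  0.2518] w 0.284
[[336.8684 189.3542]
 [336.1351 194.4925]] [[333.5058 218.3632]
 [333.3064 225.3638]
 [332.868  240.7623]]
```

View pics/k_s.png

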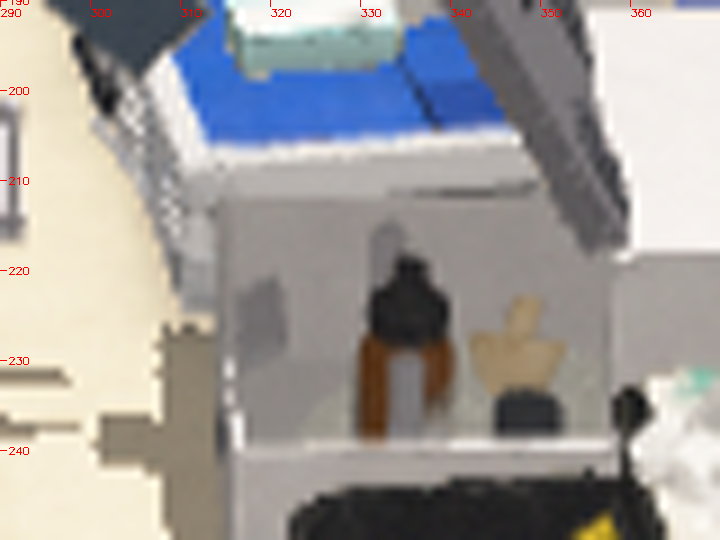

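View pics/k_t.png

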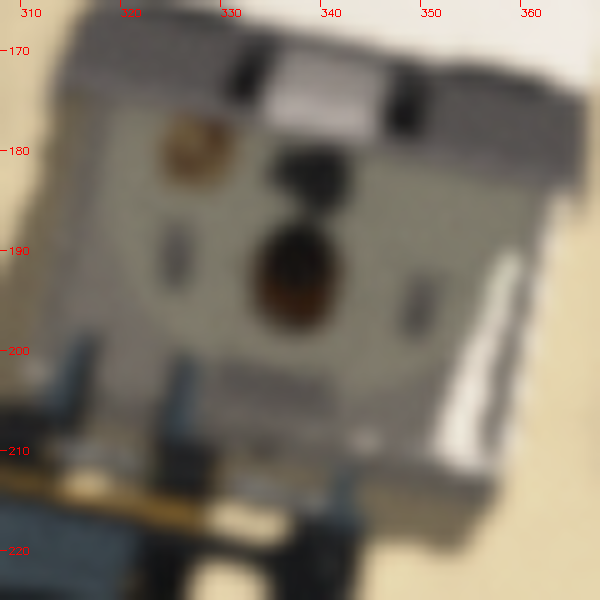

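Run:
```python
from kin import *
R=flip(rot(45)); a=R[:,1]
T=cw(-.046+.013,.001,.068-.013); pre=T-.13*a
ctrl.command_gripper(.47)
print(ik(pre,R,np.array(ctrl.current_q())),ik(T,R,np.array(ctrl.current_q())))
ctrl.movej(ik(pre,R,np.array(ctrl.current_q())))
hit=ctrl.move_l(T,vel=.1,contact_N=4); print(hit); st()
crop('side',280,150,380,250,'pics/l_s.png',6)
if not hit:
    ctrl.command_gripper(.25); st()
crop('side',280,150,380,250,'pics/m_s.png',6)
```

```text
[-19.4372  24.8649 140.2603 158.1346  30.8883 -82.2295] [-15.0831  41.9555 130.9244 166.9674  38.0391 -87.7346]
False
t 27.95 pos [ 0.5823 -0.0445  0.0554] F [ 1.276  -0.1082 -0.2787] w 0.468
t 28.34 pos [ 0.5827 -0.0446  0.0552] F [-1.221  -0.753   4.4337] w 0.343
```

View pics/m_s.png

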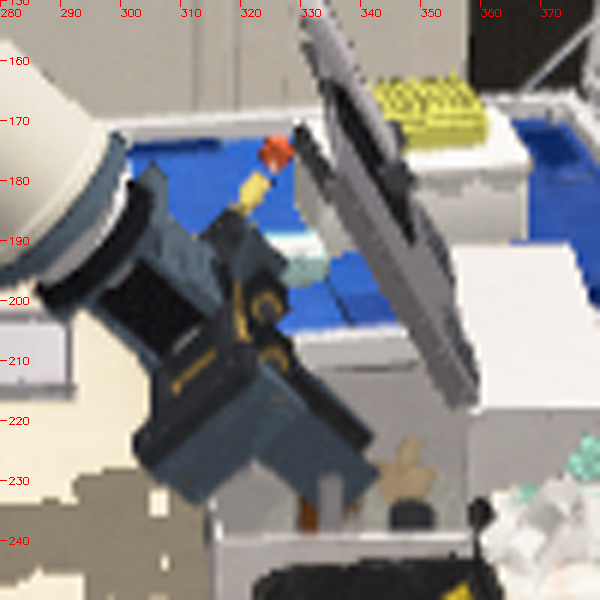

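Run:
```python
from kin import *
R=flip(rot(45)); q=np.array(ctrl.current_q())
p=np.array(ctrl.current_tool_pos())
up=p+[0,0,.085]; fw=cw(-.033-.12,0.001,up[2])
tr=np.array([.4045,.199])
def tp(spin,z,tilt=45):
    Rt=flip(rot(tilt,spin)); h=Rt[:2,1]/np.linalg.norm(Rt[:2,1]); return np.r_[tr+.013*h,z],Rt
for x in(up,fw): q=ik(x,R,q); print(q)
for sp in(45,55,60,65,75):
    for z in(.14,.046):
        x,Rt=tp(sp,z); print(sp,z,x,ik(x,Rt,q))
ctrl.move_l(up,vel=.08); st()
crop('side',280,130,380,240,'pics/n_s.png',5)
```

```text
[-15.0889  27.1618 127.5966 156.8764  20.7328 -76.3001]
[-21.5319  27.5754 145.3512 159.6149  38.3127 -86.5223]
45 0.14 [0.4143 0.2076 0.14  ] [ -4.1886  26.9373 142.7714 125.6868  38.3375 -78.1583]
45 0.046 [0.4143 0.2076 0.046 ] [  -4.1886   55.5772  149.4142  146.0536   64.4509 -109.49  ]
55 0.14 [0.4126 0.2091 0.14  ] [-10.1407  26.4027 138.744  103.2358  39.6215 -69.3355]
55 0.046 [0.4126 0.2091 0.046 ] [ -10.1407   50.0706  143.9782  128.8556   52.8599 -105.5057]
60 0.14 [0.4117 0.2098 0.14  ] [-12.084   26.3397 136.3502  93.3826  41.1702 -65.1618]
60 0.046 [0.4117 0.2098 0.046 ] [ -12.084    47.884   141.0378  119.2197   48.8476 -101.0355]
65 0.14 [0.4108 0.2104 0.14  ] [-13.4429  26.4364 133.7955  84.6822  43.2333 -61.5594]
65 0.046 [0.4108 0.2104 0.046 ] [-13.4429  46.1295 138.0318 109.1988  46.2354 -95.5614]
75 0.14 [0.4087 0.2113 0.14  ] [-14.7439  27.0718 128.3864  70.5739  48.4139 -56.3605]
75 0.046 [0.4087 0.2113 0.046 ] [-14.7439  43.7795 131.9422  89.7167  44.8609 -83.944 ]
t 29.61 pos [ 0.5825 -0.0446  0.1398] F [ 0.2928 -0.6484 -0.0004] w 0.342
```

View pics/n_s.png

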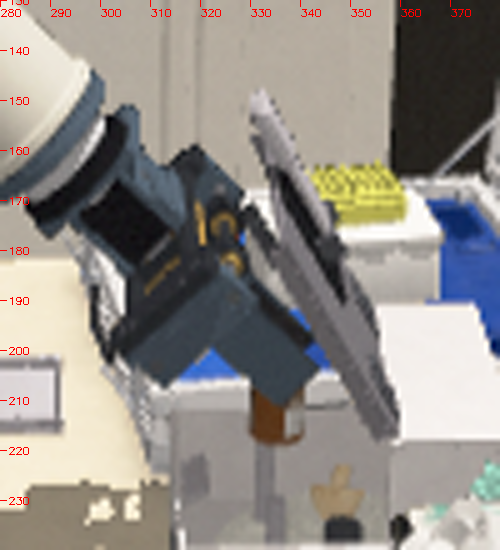

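Run:
```python
from kin import *
R=flip(rot(45)); p=np.array(ctrl.current_tool_pos())
fw=cw(-.033-.12,0.001,p[2]); ctrl.move_l(fw,vel=.12); st()
tr=np.array([.4045,.199]); Rt=flip(rot(45,60)); h=Rt[:2,1]/np.linalg.norm(Rt[:2,1]); tgt=np.r_[tr+.013*h,.14]
from scipy.spatial.transform import Slerp
S=Slerp([0,1],Ro.from_matrix([R,Rt])); q=np.array(ctrl.current_q()); ok=True
for k in np.linspace(0,1,21):
    M=S(k).as_matrix(); qq=ik(fw+(tgt-fw)*k,M,q)
    if qq is None or np.abs(qq-q).max()>12: ok=False; print(k,qq)
    if qq is not None: q=qq
    # bottle axis tilt: bottle up in tool frame
    up=M@(R.T@[0,0,1]); 
    if np.degrees(np.arccos(up[2]))>8: print('tilt',k,np.degrees(np.arccos(up[2])))
print(ok)
```

```text
t 30.81 pos [ 0.4635 -0.0369  0.1397] F [-0.6886  0.6464 -0.5796] w 0.345
True<stdin>:13: RuntimeWarning: invalid value encountered in arccos
```

Run:
```python
from kin import *
tr=np.array([.4045,.199]); Rt=flip(rot(45,60)); h=Rt[:2,1]/np.linalg.norm(Rt[:2,1]); tgt=np.r_[tr+.013*h,.14]
ctrl.move_l(tgt,vel=.1,ori=Rt); st()
s=ctrl.read_camera('side');t=ctrl.read_camera('top')
crop('side',240,140,340,240,'pics/o_s.png',6,s); crop('top',220,180,320,260,'pics/o_t.png',6,t)
```

```text
t 33.48 pos [0.4117 0.2097 0.14  ] F [-0.3026 -0.1166 -0.131 ] w 0.341
```

View pics/o_s.png

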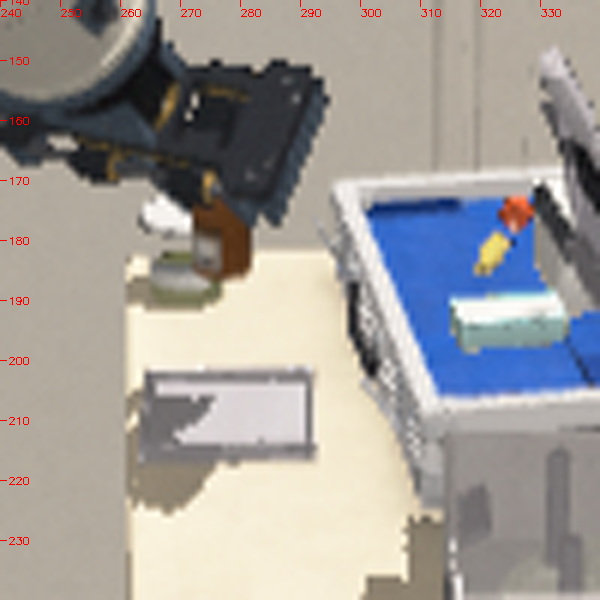

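View pics/o_t.png

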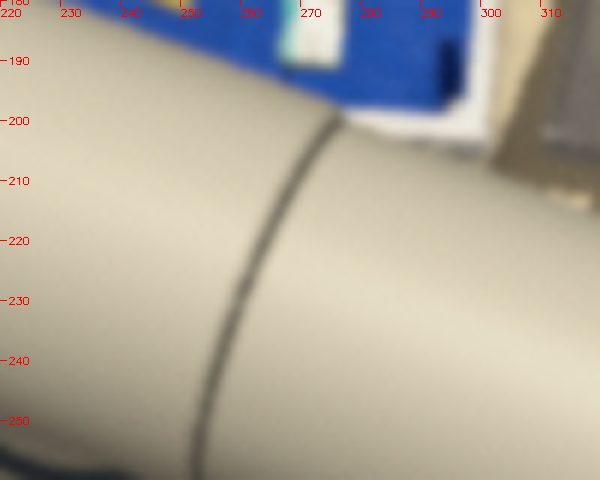

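Run:
```python
from kin import *
print(onz('side',(276.6,184.3),.0985), proj('side',np.array([[.4045,.199,.0985],[.4045,.199,.152]])))
p=np.array(ctrl.current_tool_pos())
ctrl.move_l([p[0],p[1],.060],vel=.1)
hit=ctrl.move_l([p[0],p[1],.0400],vel=.02,contact_N=3); print(hit); st()
crop('side',240,140,340,240,'pics/p_s.png',6)
```

```text
[0.4065 0.2017 0.0985] [[276.0286 184.6474]
 [275.617  170.0539]]
True
t 35.28 pos [0.4118 0.21   0.0442] F [-0.0052 -2.2785  8.3266] w 0.344
```

View pics/p_s.png

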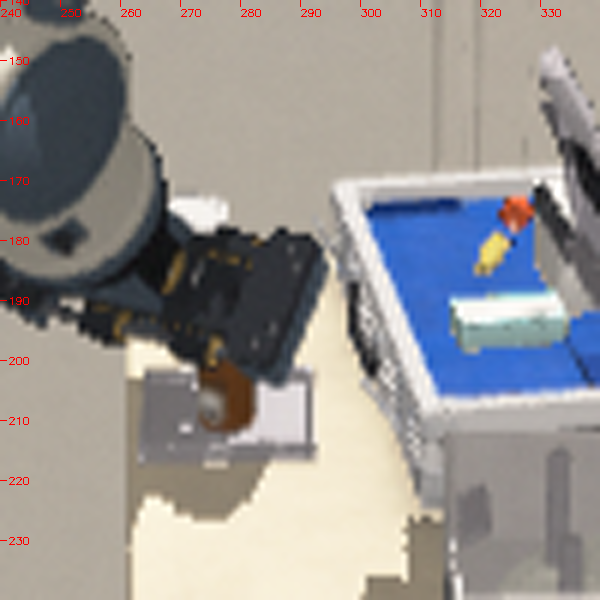

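Run:
```python
from kin import *
ctrl.command_gripper(.55); ctrl.sleep(.2); st()
p=np.array(ctrl.current_tool_pos()); a=np.array(ctrl.current_eef_rot())[:,1]
ctrl.move_l(p-.10*a,vel=.1); st()
q=np.array(ctrl.current_q()); print(q)
q[0]-=25; q[1]-=12; ctrl.movej(q); st()
s=ctrl.read_camera('side');t=ctrl.read_camera('top')
cv2.imwrite('pics/q_s0.png',s);cv2.imwrite('pics/q_t0.png',t)
crop('side',250,140,400,260,'pics/q_s.png',5,s); crop('top',190,140,350,260,'pics/q_t.png',5,t)
```

```text
t 36.02 pos [0.4119 0.2097 0.0441] F [ 0.4122 -0.2506  0.6187] w 0.551
t 37.17 pos [0.3727 0.1509 0.1147] F [-0.1288  0.206  -0.9236] w 0.551
[-27.8814  33.4357 143.2489  92.5412  44.7658 -85.3078]
t 37.98 pos [ 0.4158 -0.0388  0.1714] F [-0.5202 -0.1675 -0.4103] w 0.551
```

View pics/q_s.png

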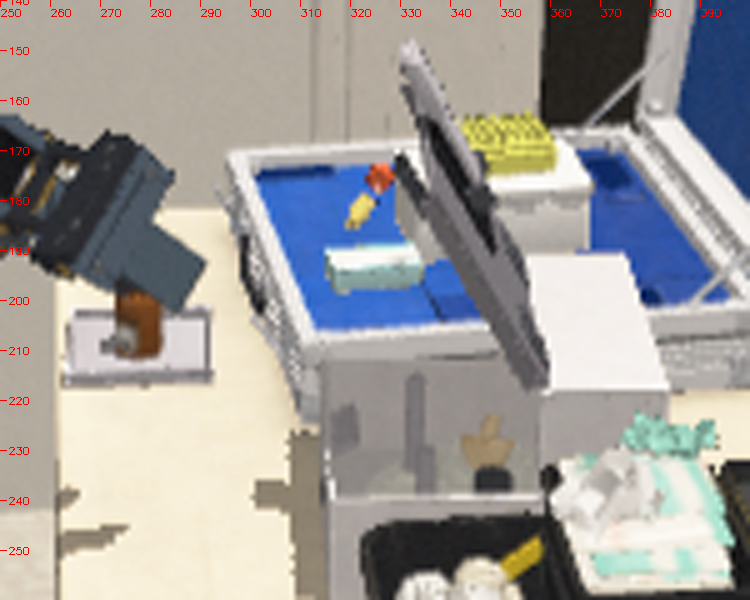

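View pics/q_t.png

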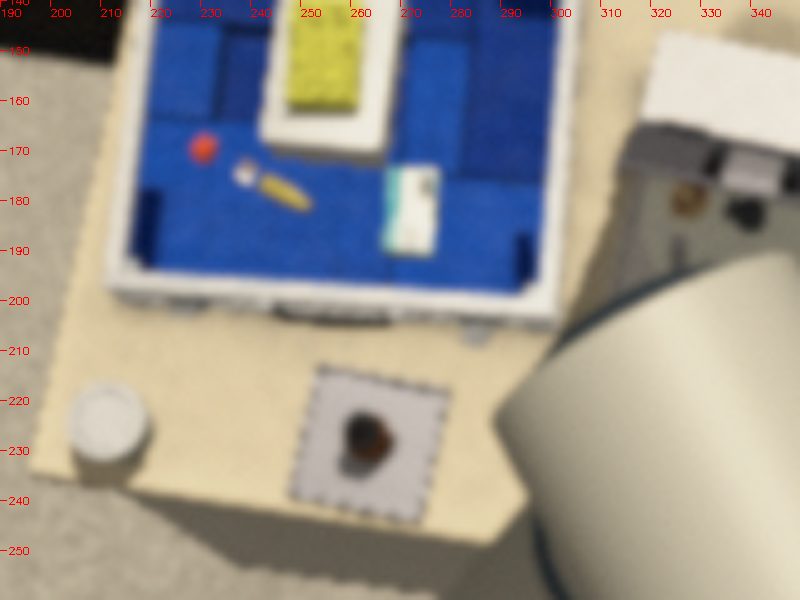

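View pics/q_t0.png

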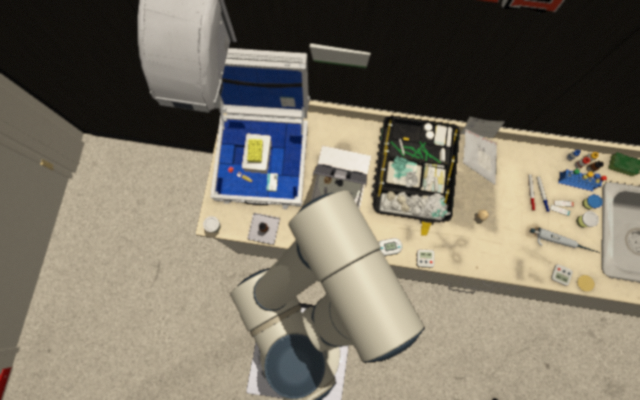

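Run:
```python
from kin import *
for ph in(1.3,1.5,1.6):
    b=-np.pi/6+ph
    print(ph,[proj('side',cw(.015-.14*np.cos(b),y,.14+.14*np.sin(b)))[0] for y in(.088,-.088)])
print(onz('top',(263.3,226.3),.081))
```

```text
1.3 [array([320.2653, 162.0936]), array([323.0939, 186.3803])]
1.5 [array([327.4762, 156.5373]), array([331.153 , 180.3036])]
1.6 [array([331.502 , 154.2692]), array([335.6523, 177.8182])]
[0.4005 0.1899 0.081 ]
```

Run:
```python
from h import *
st(); ctrl.sign_off()
```

```text
t 38.08 pos [ 0.4158 -0.0384  0.1712] F [ 1.6439  0.1712 -0.4424] w 0.551
the job is handed in; nothing more can be done
```

I completed every step and handed the job in at about 38 s; sign-off gives no verdict.

**What I did:** I lifted the paddle and swung the lid up, then turned the carousel about 99° clockwise by one post until the bottle stood at the front. With the gripper tilted 45°, I lifted the bottle out and lowered it into the tray. It touched down at the height I expected, and I let go and backed away.

**Last checks:**
- **Bottle:** it stands upright in the tray. The top camera puts it about 9 mm from the tray's centre; the limit is 32 mm along each side.
- **Lid:** it is up at about 1.5 rad, estimated from its slope in the side picture.
- **Mushrooms:** both mushrooms were in the carousel when I last looked, before lifting the bottle. In the last picture only the one at the left is clear; the arm covers the rest from above.
- **Bystanders:** the cup, meter and timer look unmoved. I judged this by eye and did not measure it.
- **Robot:** the arm is standing clear; its force reading at hand-in was under 2 N.

**Disagreements:**
- The top camera read about 2 to 4 mm off sideways compared with what I felt at the paddle and with the finger positions. I used the contact-based position.
- The two cameras differed by about 6–8 mm on the tray's centre.
- In the last side picture one lid corner was about 9 pixels from where I predicted, so the lid angle rests on the slope alone.

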